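# Open the latched battery door of a radio with a pin tool

### The job

Take the pin tool from the rack, press the recessed release button in the radio's battery door down with it, and keep it pressed while you push the door all the way out with the tool; keep the fingers off the door. Then let the button spring back up and hang the pin tool upright in a rack slot again, and leave the other tool and the things on the bench alone.

Things in the scene. Friction and masses are not known exactly. Their poses are not given: they have to be found in the camera images.
- radio: Portable radio lying face down, fixed to the bench, black, 200 mm (x) by 130 mm (y), top of the casing 62 mm above the bench. Origin: centre of its underside. z up. The battery door lies at the -x end of its back and slides along the radio's own -x direction.
- well_mouth (a point): Centre of the mouth of the square well in the battery door, at the height of the door's top face (64 mm above the bench); moves with the door. The grey door is 110 mm long, 76 mm wide and 14 mm thick. The well is 18 mm by 18 mm, goes through the door and stands 35 mm from the door's inner (+x) end. The steel release button fills it, its top 8 mm below the mouth when up and 15 mm below when fully pressed. Axes as the radio's.
- battery_door (a joint): How far the door is slid out, m: 0 shut, 0.062 at the end stop. Slides with 1.5 N of friction plus a little drag. A tooth on the button catches on a row of stops 15 mm apart: with the button up, the shut door moves only about 3 mm before it is stopped, and a button let up half-way locks again at the next stop. It locks open from 0.0575 on.
- latch_button (a joint): How far the release button is pressed, m: 0 up, 0.007 fully down. The latch is free beyond 0.004. Spring: 1.5 N at the start, 3.5 N at 0.004, 5 N fully down; it springs back up when let go. It travels with the door.
- tool_rack: Fork rack, fixed to the bench: base 100 mm (x) by 150 mm (y), three slim posts along its +x edge, and an aluminium fork plate, top 95 mm above the bench and 6 mm thick, with two slots 16 mm wide, 60 mm long, open to the rack's own -x side. Origin: centre of its underside. z up.
- slot_a (a point): Hanging place in the slot at the rack's +y side, at the top of the fork plate; (-6, +40, 95) mm in the rack's frame. The slot's closed end is 26 mm further to +x.
- slot_b (a point): Hanging place in the slot at the rack's -y side, at the top of the fork plate; (-6, -40, 95) mm in the rack's frame. The slot's closed end is 26 mm further to +x.
- pin_tool: Pin tool, 0.14 kg, upright in one of the slots: round black handle 24 mm across from 6 to 60 mm above its origin, steel collar 34 mm across and 6 mm thick, and below it a steel pin 9 mm across and 75 mm long. Origin: centre of the collar's underside, which rests on the fork plate. z runs up along the handle.
- pin_tip (a point): Lower end of the pin, 75 mm below the pin tool's origin.
- flat_pry: The other tool in the rack, leave alone: square black handle 24 mm wide from 6 to 76 mm above its origin, square collar 34 mm wide, flat blade 26 mm wide and 70 mm long. Origin: centre of the collar's underside.
- solder_reel: White reel, 60 mm across, 44 mm high, bystander. Origin: centre of its underside.
- flask: Clear flask with a metal cap, 60 mm across, 105 mm high, bystander. Origin: centre of its underside.
- screwdriver: Screwdriver, 180 mm long, lying on the bench, bystander. Origin on its axis line, at bench height.
There are look-alikes about, which are no part of the job. Leave any blue look-alike of the tool_rack alone.

How it is judged:
On the way, in this order (a step that is already met when the one before it is completed fails the run):
1. the button is held down by the pin tool while the door is shut or less than half out (value of joint latch_button above 0.004 m and value of joint battery_door below 0.03 m and contact force between pin_tool and battery_door above 1 N), for 0.1 s.
2. the door is pushed all the way out, with the pin tool still holding the button down (value of joint battery_door above 0.056 m and value of joint latch_button above 0.0035 m and contact force between pin_tool and battery_door above 0.5 N), for 0.05 s.
At the end, for the whole second after the job is handed in: The battery door is out by more than 56 mm with its button up (pressed less than 1.5 mm); the pin tool hangs at rest in a rack slot, its collar resting on the fork plate (within 4 mm in height), within 24 mm of the slot's hanging place and upright within 0.12 rad (value of joint battery_door above 0.056 m and value of joint latch_button below 0.0015 m and (distance between pin_tool and slot_a below 0.024 m or distance between pin_tool and slot_b below 0.024 m) and z of pin_tool in the frame of tool_rack between 0.091 and 0.099 m and angle between pin_tool's own z axis and vertical below 0.12 rad and linear speed of pin_tool below 0.02 m/s and contact force between pin_tool and tool_rack above 0.3 N); the robot touches nothing.
It fails at once if the fingers touch the battery door or its button (contact force between the fingers and battery_door above 1 N).
It fails at once if the other tool is moved by more than 20 mm (distance of flat_pry from where it was at the start of the episode above 0.02 m).
It fails at once if the solder reel is moved by more than 20 mm (distance of solder_reel from where it was at the start of the episode above 0.02 m).
It fails at once if the flask is moved by more than 20 mm (distance of flask from where it was at the start of the episode above 0.02 m).
It fails at once if the screwdriver is moved by more than 20 mm (distance of screwdriver from where it was at the start of the episode above 0.02 m).
It also fails if it takes over 58 s, if anything falls off the work surface, if the arm or the gripper's body presses on something with over 40 N, if the wrist force passes 120 N, or if a joint passes its speed limit or range.

### The arm

A 6-joint arm with a two-finger parallel gripper is mounted at the origin on the work surface. World frame = base frame: x ahead of the robot, y to its left, z up, the work surface at z = 0. Lengths are in m, angles in rad, forces in N, time in s.
With the tool pointing down it reaches from about 0.35 to 0.875 m from the base axis. Payload 15.5 kg.
Tool frame: the origin (TCP) lies midway between the tips of the shut fingers; the grasp point (between the pads) lies 19 mm behind it; z points along the fingers, y is the direction in which the jaws open and shut (so a half turn about z gives the same grasp; the last joint's range is limited). The gripper opens to 85 mm and grips with 20 to 120 N. Pads are 22 mm wide; open, the fingers measure 114 mm over their backs; the gripper's body (76 mm by 85 mm) begins 54 mm behind the grasp point. The pads swing forward as they close: fully open they stand 13 mm farther back than shut.
Start: joints at [-0.096, 0.494, 1.345, -0, 1.302, -0.096], TCP at [0.625, 0, 0.231] pointing down, gripper open.
Joint ranges: [-2.91, 2.91], [-0.82, 2.16], [0.22, 2.67], [-1.22, 4.37], [0.12, 2.79], [-3.08, 3.08]. Speed limits (rad/s): [1.89, 1.89, 2.57, 3.01, 3.01, 3.01].

### API

Orientations are given as a rotation vector (axis times angle).
In Python, from plant import manip gives the robot as it stands.
- The arm moves only by the tool arm_command, never from a script. Its argument "series" is text: rows parted by semicolons, each of 7 numbers parted by spaces: the closure, from -1 (fully open) to 1 (shut), then the shift along the tool's x, y, z in m, then the turn, a rotation vector about the tool's x, y, z in degrees. In form: grip x y z rx ry rz; .... A call has exactly 8 rows; each row is the pose to reach, as a shift and turn from the pose commanded when the call began, along the tool's axes at that moment; what a row does not reach only later rows make up. A row lasts 1/12 s, in which the tool goes at most 41.7 mm and 7.16 degrees, less where a joint would pass 70% of its speed; a pose out of reach is approached as far as the arm can. A call with a gripper value outside its range is refused whole. The fingers move at their own pace and stop on an object; the grip force is fixed at half the most. Time passes only in rows, so rows that repeat a pose let the fingers close, or fill a call up. It gives the time, the measured TCP pose, the force and the opening at its end, in the units of the state.
- manip.state(): the state, without advancing time (a new reading comes with each control period).
- manip.camera(name): name is "scene" or "side" or "wrist"; returns the picture (384x512x3 uint8, red, green, blue); there is no depth.
- manip.camera_params(name): a dict with "fx", "fy", "cx", "cy" (pixels), "D" ([k1, k2, p1, p2, k3] as OpenCV has them; the pictures are not rectified), "rvec" (rotation vector, rad) and "tvec" (3), from world to camera coordinates, as OpenCV has them. Camera axes: x right, y down, z forward; pixel columns grow to the right and rows downward; lengths in m; the calibration is good to about 2 mm. A picture is of the moment at which its call begins: read the wrist's pose just before it. camera_params takes no time and is no camera call; for the wrist camera it gives the pose at the moment of the call.
- manip.close_job(): hands the job in, once; it reports no verdict.
Trained networks look in the newest picture that a camera, given by its name, has taken for a name from the list of things; names that differ only in an ending like _2 or _b are one class to them, and where a whole thing is asked for, a point or a joint stands for the part that bears it (a point fixed in the world has none). Each returns a list of dicts, best first, with "conf" (0 to 1); they miss things now and then, are a little off and sometimes report something else, mostly with a low value. They report only what shows in the picture. A call takes as long as a camera call. They do not tell look-alikes from the thing itself.
- manip.look_for(name, camera): "rect" ([left, top, right, bottom] in pixels, round what is visible of it).
- manip.regions_of(name, camera): "region" (384x512 bool, what is visible of it) and "rect" ([left, top, right, bottom] in pixels, round what is visible of it).
- manip.landmark_of(name, camera): "pixel" ([column, row] in pixels: a listed point, or the origin of a listed thing).
The state is a dict: "time_s": time; "qpos": joint angles; "qd": joint speeds; "joint_torque": joint torques, N m; "tool_pos": TCP position; "ee_rot": TCP orientation; "wrist_force": force on the tool from outside, world axes, zero at the start; "ft_torque": the same for the moment, N m; "grip_width": opening from 0.0 (shut) to 1.0 (fully open).
Only numpy, scipy, OpenCV 4.12 (cv2) and the standard library are available. Lean on these libraries where they do the work, as an engineer would, in place of code of your own. Each camera call takes 0.05 s, during which the arm holds its last target.

## Working session

There is one attempt and no reset: what is moved stays moved. The work goes in short steps, Python scripts to look and compute and a tool call to move; the robot and the scene stay as the last step left them, time stands still between calls to the robot, and variables do not carry over. Pictures are saved under pics/ and viewed, and the job is handed in when it is done.

Besides the shell and the picture viewer there is one more tool, called after "Call:" by a JSON object that holds its "fn" and its "kwargs". arm_command: Moves the arm, as the interface text tells. Its arguments: {"type":"object","properties":{"series":{"type":"string"}},"required":["series"]}

```bash
ls; mkdir -p pics; python3 - <<'E'
from plant import manip
import cv2
s=manip.state();print(s)
for c in("scene","side","wrist"):
    p=manip.camera_params(c);print(c,p)
    im=manip.camera(c);cv2.imwrite(f"pics/{c}0.png",im[:,:,::-1])
E
```

```text
pics
{'time_s': 0.0, 'qpos': array([-9.55150167e-02,  4.94187511e-01,  1.34614176e+00, -3.08377103e-05,
        1.30252189e+00, -9.54911080e-02]), 'qd': array([-0.00077448, -0.00048149,  0.00105011, -0.00111854, -0.0007538 ,
        0.00064882]), 'joint_torque': array([-2.68344644e-03, -8.82162237e+01, -3.83866239e+01, -4.40739132e-04,
        1.02696815e-02,  1.38197843e-04]), 'tool_pos': array([6.24625920e-01, 1.96389073e-05, 2.30693971e-01]), 'ee_rot': array([-2.22078572e+00, -2.22075082e+00,  1.29381284e-03]), 'wrist_force': array([-0.36688418,  0.77209396,  0.09845783]), 'ft_torque': array([ 0.04310874,  0.05527188, -0.04987208]), 'grip_width': 1.0015388729348487}
scene {'fx': 463.8110214823573, 'fy': 463.8110214823573, 'cx': 262.0275554267384, 'cy': 197.17839651644124, 'D': array([-0.11842303,  0.        ,  0.        ,  0.        ,  0.        ]), 'rvec': array([ 0.97063422,  2.65625313, -0.8346303 ]), 'tvec': array([ 0.37832206, -0.24623348,  1.64015399])}
side {'fx': 477.5626796358954, 'fy': 477.5626796358954, 'cx': 260.2729209766057, 'cy': 188.24696806822837, 'D': array([-0.02336097,  0.        ,  0.        ,  0.        ,  0.        ]), 'rvec': array([ 2.31421628, -0.19280697,  0.05730881]), 'tvec': array([-0.48796977,  0.15173859,  1.16654068])}
wrist {'fx': 303.39510123138655, 'fy': 303.39510123138655, 'cx': 254.84299797810743, 'cy': 188.9509648150868, 'D': array([-0.00744659,  0.        ,  0.        ,  0.        ,  0.        ]), 'rvec': array([-2.84144853e+00, -6.46561109e-04, -1.32424993e-03]), 'tvec': array([-0.6249218 , -0.03925542,  0.37989676])}
```

View pics/scene0.png

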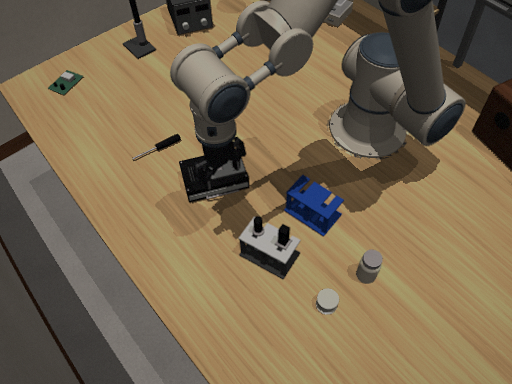

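View pics/side0.png

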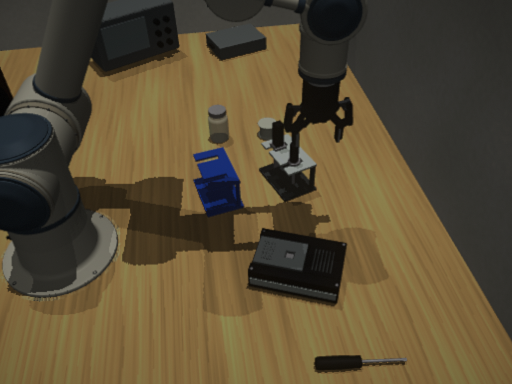

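View pics/wrist0.png

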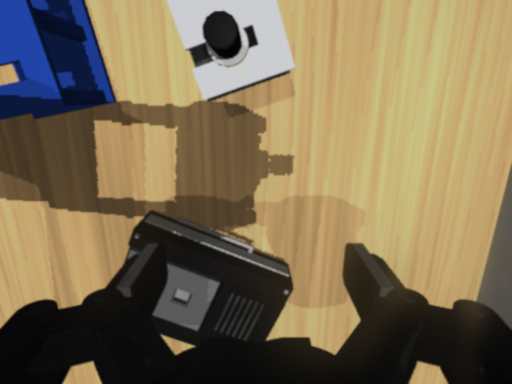

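```bash
cat > h.py <<'E'
from plant import manip
import cv2,numpy as np
from scipy.optimize import least_squares
def ray(c,px,P=None):
    p=P or manip.camera_params(c)
    K=np.array([[p['fx'],0,p['cx']],[0,p['fy'],p['cy']],[0,0,1]])
    u=cv2.undistortPoints(np.array([[px]],float),K,p['D'])[0,0]
    R=cv2.Rodrigues(p['rvec'])[0]
    return -R.T@p['tvec'],R.T@np.array([u[0],u[1],1])
def onz(c,px,z,P=None):
    o,d=ray(c,px,P);return o+d*(z-o[2])/d[2]
def proj(c,X,P=None):
    p=P or manip.camera_params(c)
    K=np.array([[p['fx'],0,p['cx']],[0,p['fy'],p['cy']],[0,0,1]])
    return cv2.projectPoints(np.atleast_2d(np.array(X,float)),p['rvec'],p['tvec'],K,p['D'])[0][:,0]
def pic(c,name,crop=None,k=1):
    im=manip.camera(c)
    if crop: l,t,r,b=crop;im=im[t:b,l:r]
    im=cv2.resize(im,None,fx=k,fy=k,interpolation=cv2.INTER_CUBIC)
    cv2.imwrite(f"pics/{name}.png",im[:,:,::-1])
E
python3 - <<'E'
from h import *
np.set_printoptions(precision=4,suppress=True)
Z=dict(pin_tool=.095,flat_pry=.095,radio=0,well_mouth=.064,slot_a=.095,slot_b=.095,tool_rack=0,solder_reel=0,flask=0,screwdriver=0)
for n,z in Z.items():
    for c in("scene","side","wrist"):
        for d in manip.landmark_of(n,c)[:3]:
            print(n,c,round(d['conf'],2),np.array(d['pixel']),onz(c,d['pixel'],z)[:2])
print(manip.state()['time_s'])
pic("side","s1",(180,90,360,320),3)
pic("wrist","w1",(80,0,300,110),3)
E
```

```text
pin_tool scene 0.72 [259.6 230.8] [0.6    0.1185]
pin_tool scene 0.43 [283.8 241.6] [0.5712 0.1881]
pin_tool side 0.73 [296.5 272.5] [ 0.5348 -0.2335]
pin_tool side 0.68 [293.6 163.2] [0.6017 0.1111]
pin_tool side 0.52 [293.4 160.5] [0.6034 0.122 ]
pin_tool wrist 0.77 [230.1  42.5] [0.6042 0.1176]
flat_pry scene 0.5 [281.  242.1] [0.5782 0.1843]
flat_pry side 0.81 [278.4 148.8] [0.5739 0.1775]
radio scene 0.96 [215.7 179.4] [ 0.5504 -0.1685]
radio side 0.9 [297.7 275.2] [ 0.5541 -0.1721]
radio wrist 0.73 [204.8 274.6] [ 0.5545 -0.1685]
well_mouth scene 0.83 [215.5 165.5] [ 0.542  -0.1708]
well_mouth side 0.96 [289.5 257.2] [ 0.5343 -0.1673]
well_mouth wrist 0.83 [181.4 296.7] [ 0.5367 -0.1577]
slot_a scene 0.88 [278.3 243.2] [0.5861 0.1821]
slot_a scene 0.74 [255.1 230.3] [0.6085 0.1091]
slot_a scene 0.63 [305.6 188.7] [0.4033 0.0957]
slot_a side 0.94 [278.  147.7] [0.5737 0.1824]
slot_a side 0.81 [205.7 155.8] [0.3778 0.1832]
slot_a side 0.74 [289.7 162. ] [0.5927 0.1177]
slot_b scene 0.88 [278.3 243.2] [0.5861 0.1821]
slot_b scene 0.74 [255.1 230.3] [0.6085 0.1091]
slot_b scene 0.63 [305.6 188.7] [0.4033 0.0957]
slot_b side 0.94 [278.  147.7] [0.5737 0.1824]
slot_b side 0.81 [205.7 155.8] [0.3778 0.1832]
slot_b side 0.74 [289.7 162. ] [0.5927 0.1177]
tool_rack scene 0.82 [315.7 212.7] [0.3908 0.1374]
tool_rack scene 0.65 [268.3 251.8] [0.5917 0.1462]
tool_rack side 0.68 [217.4 191.1] [0.3977 0.1425]
tool_rack side 0.64 [288.1 177.5] [0.5996 0.1629]
tool_rack wrist 0.95 [228.2  19.6] [0.5959 0.1551]
tool_rack wrist 0.74 [54.7 42.2] [0.3991 0.1326]
solder_reel scene 0.97 [328.8 305.8] [0.5736 0.3824]
solder_reel side 0.72 [266.5 132.9] [0.5748 0.3814]
flask scene 0.71 [365.7 274.5] [0.4268 0.3837]
flask side 0.65 [219.9 134.3] [0.4295 0.401 ]
flask side 0.56 [266.6 134.1] [0.574  0.3751]
screwdriver side 0.43 [219.2 135. ] [0.427  0.3977]
1.65
```

View pics/s1.png

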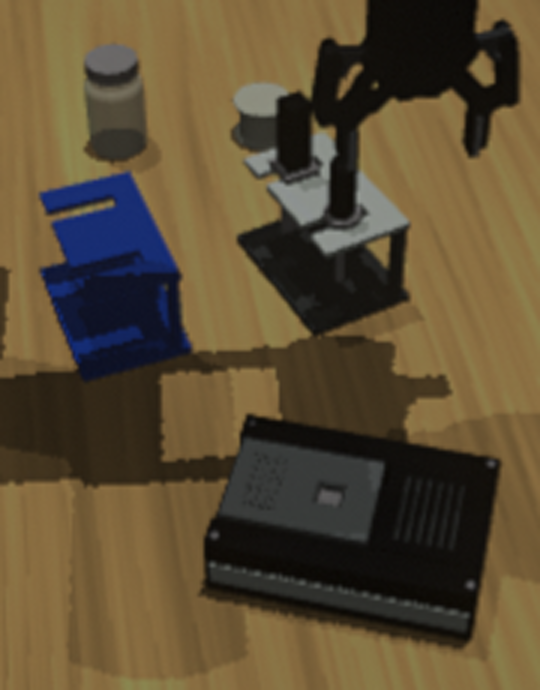

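View pics/w1.png

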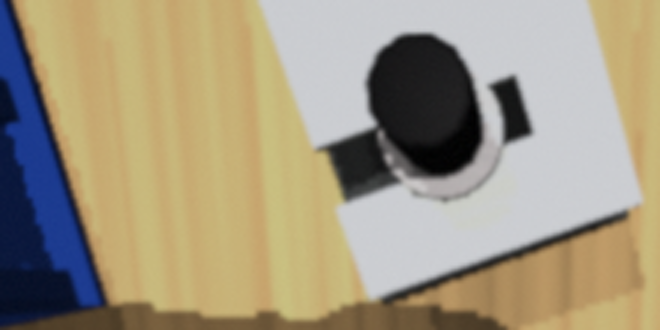

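```bash
python3 - <<'E'
from h import *
np.set_printoptions(precision=4,suppress=True)
f=lambda x,y:(x/3+80-1/3,y/3-1/3)
a,b=onz('wrist',f(318,150),.095),onz('wrist',f(515,75),.095)
c,d=onz('wrist',f(345,200),.095),onz('wrist',f(532,132),.095)
e,g=onz('wrist',f(372,302),.095),onz('wrist',f(640,203),.095)
for p,q in((a,b),(c,d),(e,g)): print(p[:2],q[:2],np.degrees(np.arctan2(*(q-p)[1::-1])),np.linalg.norm(q-p))
print('handle',onz('wrist',f(420,90),.155),onz('wrist',f(443,145),.101))
pic("wrist","w2",(110,190,310,350),4)
print(manip.camera_params('wrist'), ray('wrist',(255,189)))
E
```

```text
[0.5665 0.112 ] [0.6223 0.1311] 18.899715136835646 0.058961092839565535
[0.5734 0.0989] [0.6271 0.1167] 18.418979768330644 0.05653228147563415
[0.5798 0.0707] [0.6582 0.0981] 19.274333334115216 0.08299397681654094
handle [0.6021 0.1162 0.155 ] [0.6024 0.1125 0.101 ]
{'fx': 303.39510123138655, 'fy': 303.39510123138655, 'cx': 254.84299797810743, 'cy': 188.9509648150868, 'D': array([-0.0074,  0.    ,  0.    ,  0.    ,  0.    ]), 'rvec': array([-2.8413, -0.0004, -0.0029]), 'tvec': array([-0.6255, -0.0393,  0.3797])} (array([0.6247, 0.0752, 0.3756]), array([ 0.0025, -0.2959, -0.9552]))
```

View pics/w2.png

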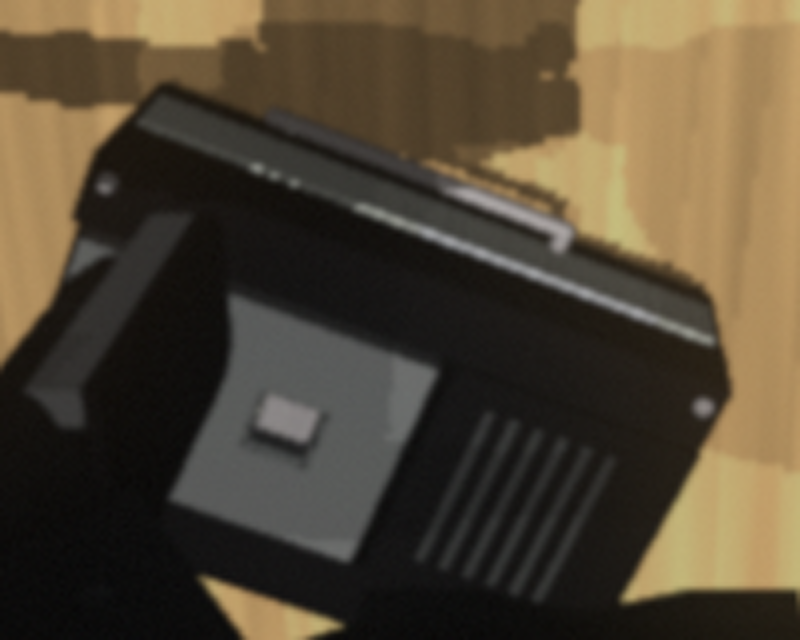

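Call:
{"fn": "arm_command", "kwargs": {"series": "-1 0.030 -0.006 0 0 0 -5; -1 0.060 -0.012 0 0 0 -10; -1 0.090 -0.018 0 0 0 -15; -1 0.1155 -0.0226 0 0 0 -19; -1 0.1155 -0.0226 0 0 0 -19; -1 0.1155 -0.0226 0 0 0 -19; -1 0.1155 -0.0226 0 0 0 -19; -1 0.1155 -0.0226 0 0 0 -19"}}

```text
time_s: 2.47
tool_pos: [0.6026, 0.1146, 0.2313]
ee_rot: [1.826, 2.556, -0.0]
wrist_force: [-0.3, 0.1, -0.6]
grip_width: 1.001
```

```bash
python3 - <<'E'
from h import *
np.set_printoptions(precision=4,suppress=True)
s=manip.state();print(s['tool_pos'],s['time_s'],cv2.Rodrigues(s['ee_rot'])[0])
pic("wrist","w3");pic("side","s3",(200,60,380,220),4)
E
```

```text
[0.6026 0.1146 0.2313] 2.4667 [[-0.324   0.946   0.0001]
 [ 0.946   0.324  -0.0002]
 [-0.0002  0.     -1.    ]]
```

View pics/w3.png

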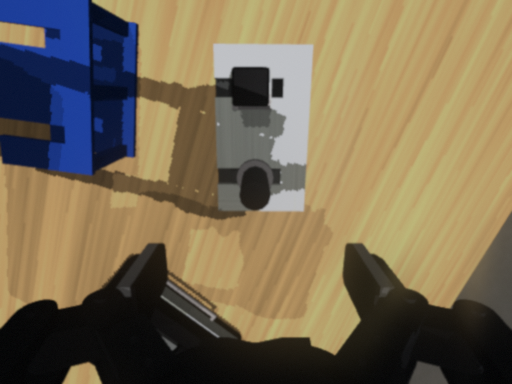

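View pics/s3.png

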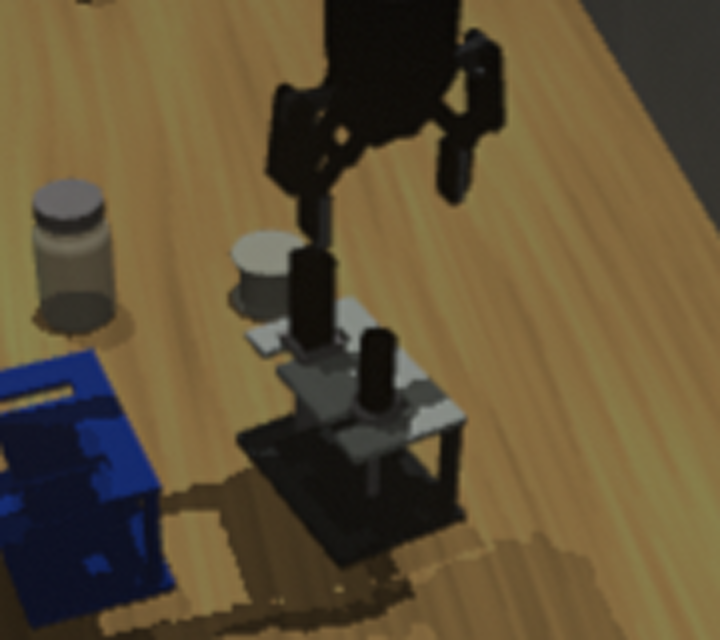

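```bash
python3 - <<'E'
from h import *
np.set_printoptions(precision=4,suppress=True)
pic("wrist","w4",(200,30,320,230),4)
for n in("pin_tool","slot_a","flat_pry","tool_rack"):
    for d in manip.landmark_of(n,'wrist')[:3]:
        print(n,round(d['conf'],2),np.array(d['pixel']),onz('wrist',d['pixel'],0 if n=='tool_rack' else .095)[:2])
print(onz('wrist',(255,195),.155))
E
```

```text
pin_tool 0.65 [258.2 176.1] [0.6054 0.1169]
slot_a 0.82 [ 33.6 131.4] [0.3968 0.0903]
slot_a 0.79 [27.7 35.5] [0.3822 0.1695]
slot_a 0.42 [162.7 321.6] [ 0.5594 -0.0771]
flat_pry 0.87 [248.2  89.4] [0.5712 0.1887]
tool_rack 0.83 [261.6 125.2] [0.5976 0.1558]
[0.602  0.1171 0.155 ]
```

View pics/w4.png

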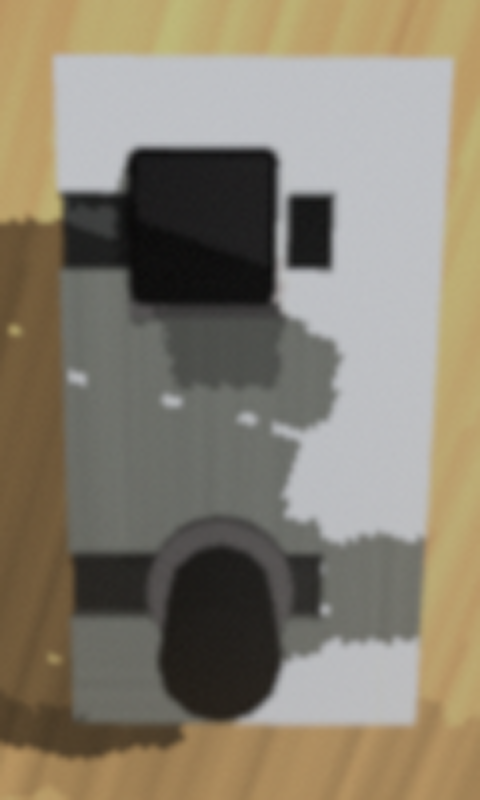

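```bash
python3 - <<'E'
from h import *
np.set_printoptions(precision=4,suppress=True)
for p,z in(((254.5,176.7),.101),((254.5,194.8),.155),((218.6,175.7),.095),((280.2,175.7),.095),((214.5,78),.095),((279,86),.095)):print(onz('wrist',p,z))
R=cv2.Rodrigues(manip.state()['ee_rot'])[0]
print(R.T@(np.array([.602,.116,.111])-manip.state()['tool_pos']))
E
```

```text
[0.6017 0.1171 0.101 ]
[0.6016 0.1171 0.155 ]
[0.5694 0.1054 0.095 ]
[0.6251 0.1245 0.095 ]
[0.5404 0.1883 0.095 ]
[0.5958 0.2003 0.095 ]
[ 0.001  -0.0002  0.1203]
```

Call:
{"fn": "arm_command", "kwargs": {"series": "-1 0.002 0 0.03 0 0 0; -1 0.002 0 0.06 0 0 0; -1 0.002 0 0.09 0 0 0; -1 0.002 0 0.11 0 0 0; -1 0.002 0 0.12 0 0 0; -1 0.002 0 0.12 0 0 0; 0 0.002 0 0.12 0 0 0; 1 0.002 0 0.12 0 0 0"}}

```text
time_s: 3.48
tool_pos: [0.6027, 0.1175, 0.1127]
ee_rot: [1.823, 2.556, 0.002]
wrist_force: [-0.1, -0.4, 0.5]
grip_width: 0.746
```

Call:
{"fn": "arm_command", "kwargs": {"series": "1 0 0 0 0 0 0; 1 0 0 0 0 0 0; 1 0 0 0 0 0 0; 1 0 0 0 0 0 0; 1 0 0 0 0 0 0; 1 0 0 0 0 0 0; 1 0 0 0 0 0 0; 1 0 0 0 0 0 0"}}

```text
time_s: 4.15
tool_pos: [0.6022, 0.1175, 0.1122]
ee_rot: [1.824, 2.557, 0.001]
wrist_force: [-2.1, 0.4, 8.7]
grip_width: 0.266
```

```bash
python3 - <<'E'
from h import *
np.set_printoptions(precision=4,suppress=True)
pic("wrist","w5");pic("side","s5",(200,60,380,220),4)
s=manip.state();print(s['tool_pos'],s['wrist_force'],s['grip_width'])
E
```

```text
[0.6021 0.1175 0.1122] [-1.705  -0.2136  8.3103] 0.2663049414665088
```

View pics/s5.png

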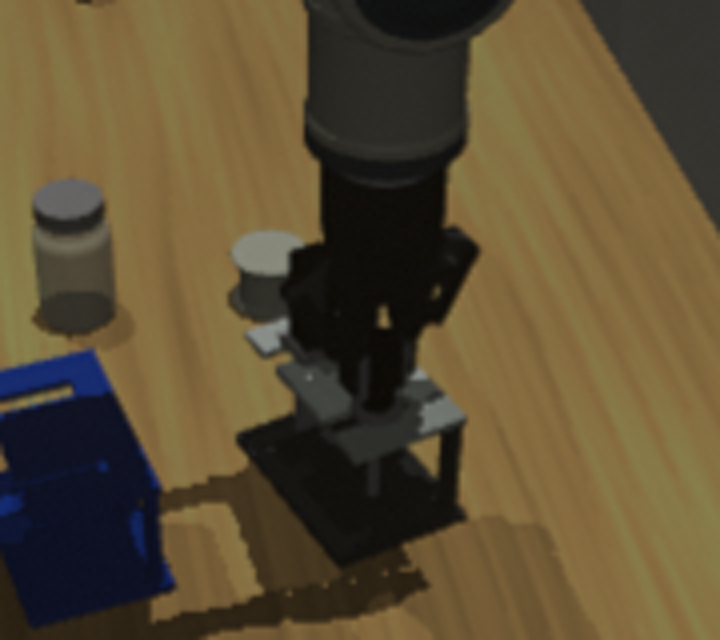

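View pics/w5.png

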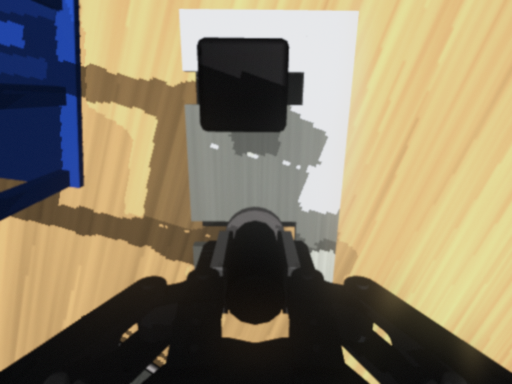

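Call:
{"fn": "arm_command", "kwargs": {"series": "1 0 0 -0.01 0 0 0; 1 0 0 -0.03 0 0 0; 1 0 0 -0.06 0 0 0; 1 0 0 -0.09 0 0 0; 1 0 0 -0.12 0 0 0; 1 0 0 -0.13 0 0 0; 1 0 0 -0.13 0 0 0; 1 0 0 -0.13 0 0 0"}}

```text
time_s: 4.92
tool_pos: [0.6016, 0.1174, 0.2413]
ee_rot: [1.824, 2.557, 0.0]
wrist_force: [0.7, 0.3, -2.4]
grip_width: 0.267
```

```bash
python3 - <<'E'
from h import *
np.set_printoptions(precision=4,suppress=True)
pic("side","s6",(200,30,380,220),4)
s=manip.state();print(s['tool_pos'],s['wrist_force'],s['grip_width'])
R=cv2.Rodrigues(s['ee_rot'])[0]
print(R.T@(np.array([.60,-.13,.240])-s['tool_pos']))
E
```

```text
[0.6011 0.1173 0.2402] [-0.1146  0.3699 -1.8141] 0.2664368535588632
[-0.2335 -0.0816  0.0002]
```

View pics/s6.png

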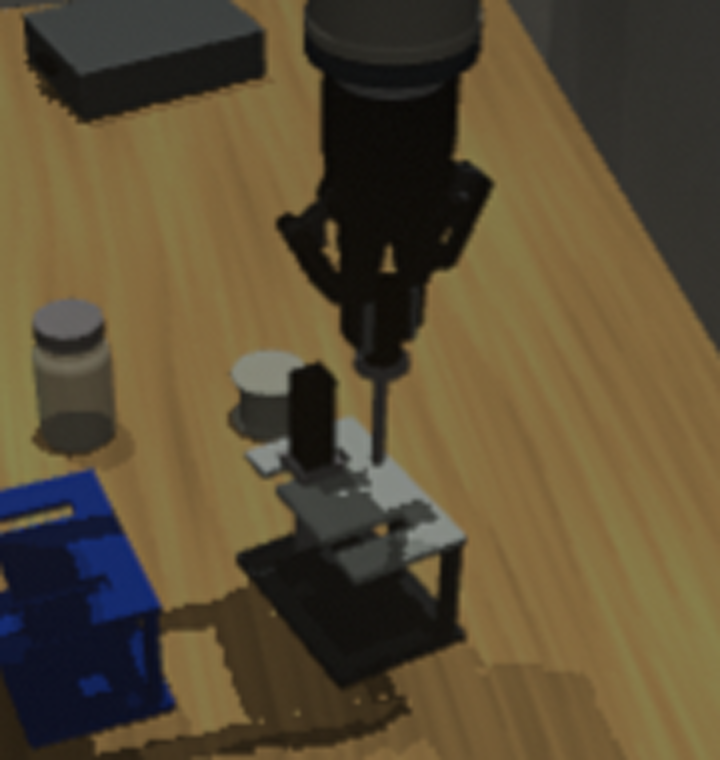

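Call:
{"fn": "arm_command", "kwargs": {"series": "1 -0.034 -0.012 0 0 0 5.5; 1 -0.068 -0.024 0 0 0 11; 1 -0.102 -0.036 0 0 0 16.5; 1 -0.136 -0.048 0 0 0 22; 1 -0.17 -0.06 0 0 0 27.5; 1 -0.204 -0.072 0 0 0 33; 1 -0.2335 -0.0816 0 0 0 38; 1 -0.2335 -0.0816 0 0 0 38"}}

```text
time_s: 5.63
tool_pos: [0.5998, -0.1351, 0.2392]
ee_rot: [-2.566, -1.811, 0.004]
wrist_force: [-0.6, 0.1, 0.1]
grip_width: 0.265
```

```bash
python3 - <<'E'
from h import *
np.set_printoptions(precision=4,suppress=True)
s=manip.state();print(s['tool_pos'],s['wrist_force'],s['qpos'])
pic("wrist","w7");pic("side","s7",(200,130,380,320),4);pic("scene","c7",(150,80,350,230),4)
for c in("scene","side","wrist"):
  for n,z in(("well_mouth",.064),("pin_tip",s['tool_pos'][2]-.092)):
    for d in manip.landmark_of(n,c)[:2]: print(n,c,round(d['conf'],2),np.array(d['pixel']),onz(c,d['pixel'],z)[:2])
E
```

```text
[ 0.5998 -0.1351  0.2392] [-0.5865  0.1484  0.1086] [-0.3178  0.4731  1.3595 -0.0016  1.3113  0.0241]
well_mouth scene 0.73 [283.  242.5] [0.5628 0.1764]
well_mouth scene 0.72 [214.8 165. ] [ 0.5425 -0.1739]
pin_tip scene 0.78 [205.6 167.6] [ 0.6026 -0.125 ]
well_mouth side 0.83 [289. 255.] [ 0.5345 -0.161 ]
pin_tip side 0.63 [315.1 216.3] [ 0.596 -0.132]
well_mouth wrist 0.65 [205.9 205.6] [ 0.5345 -0.1527]
pin_tip wrist 0.6 [250.8 193.2] [ 0.5971 -0.1302]
```

View pics/w7.png

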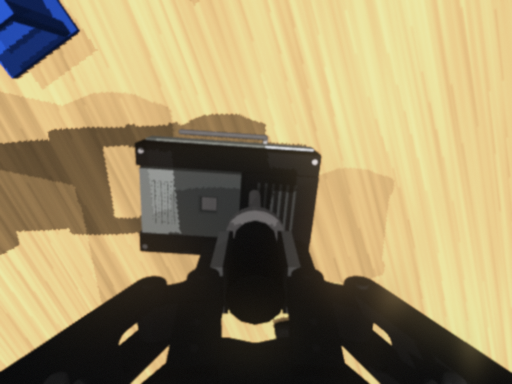

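View pics/s7.png

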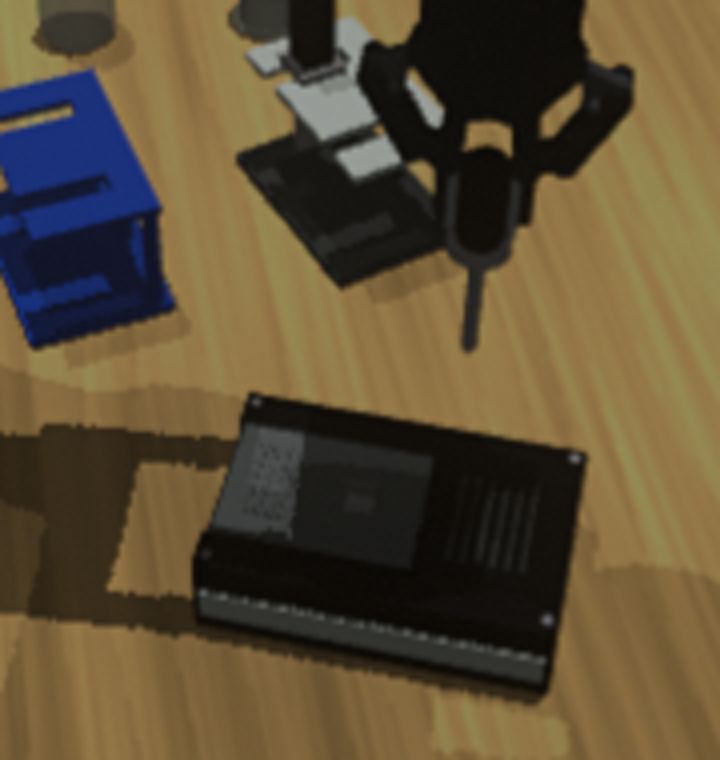

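View pics/c7.png

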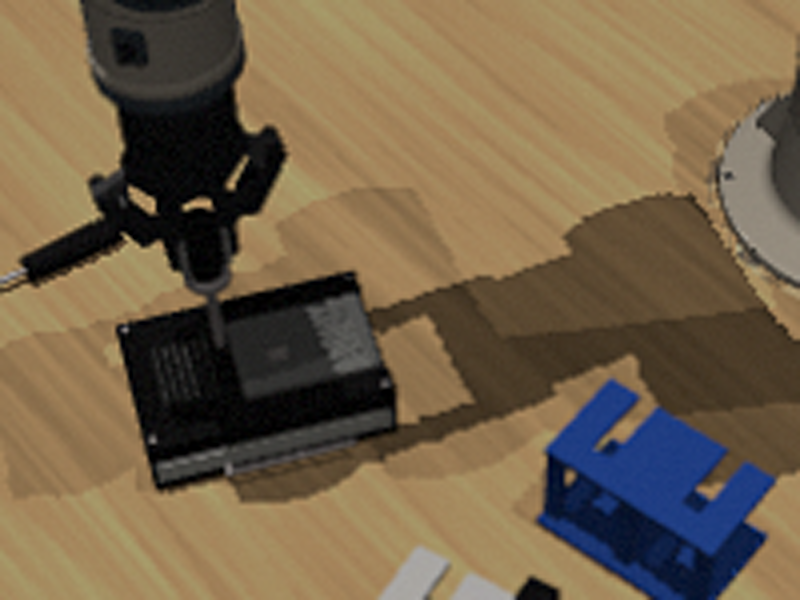

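```bash
cat >> h.py <<'E'
def tri(obs,prior=None):
    # obs {cam:px}; optional fixed z
    def f(X): 
        X=np.r_[X,prior] if prior is not None else X
        return np.concatenate([proj(c,X,PP[c])[0]-p for c,p in obs.items()])
    PP={c:manip.camera_params(c) for c in obs}
    r=least_squares(f,[.55,-.1] if prior is not None else [.55,-.1,.1]);return r.x,r.fun
E
python3 - <<'E'
from h import *
np.set_printoptions(precision=4,suppress=True)
w={'wrist':(208.5,204),'side':(290,255.3),'scene':(219.3,167.6)}
for c in w: print(c,onz(c,w[c],.062))
print(tri(w)); print(tri(w,.062))
t={'side':(317,216.8),'scene':(204.7,166)}
for c in t: print(c,onz(c,t[c],.147))
print(tri(t),tri(t,.147))
for p in((140,152),(314,162),(144,246)): print(onz('wrist',p,.062))
for p in((255,401),(575,458),(205,555),(547,620)): print('side',onz('side',(p[0]/4+200,p[1]/4+130),.062))
pic("wrist","w8",(125,120,325,260),4)
E
```

```text
wrist [ 0.5375 -0.1526  0.062 ]
side [ 0.5369 -0.1607  0.062 ]
scene [ 0.5371 -0.1575  0.062 ]
(array([ 0.5365, -0.1549,  0.0571]), array([ 0.5329,  0.6339, -0.7276, -0.5751,  0.7718,  1.3275]))
(array([ 0.5375, -0.1541]), array([ 0.4295,  1.1816, -0.3338, -2.3178,  0.5607,  0.6932]))
side [ 0.5997 -0.134   0.147 ]
scene [ 0.601  -0.1318  0.147 ]
(array([ 0.6003, -0.1327,  0.1456]), array([ 0.0521,  0.0108,  0.0697, -0.0217])) (array([ 0.6002, -0.1331]), array([ 0.0975, -0.3153, -0.0392, -0.4239]))
[ 0.4895 -0.0733  0.062 ]
[ 0.6637 -0.1445  0.062 ]
[ 0.4457 -0.1771  0.062 ]
side [ 0.4914 -0.0767  0.062 ]
side [ 0.6632 -0.1512  0.062 ]
side [ 0.4465 -0.1827  0.062 ]
side [ 0.6175 -0.2557  0.062 ]
```

View pics/w8.png

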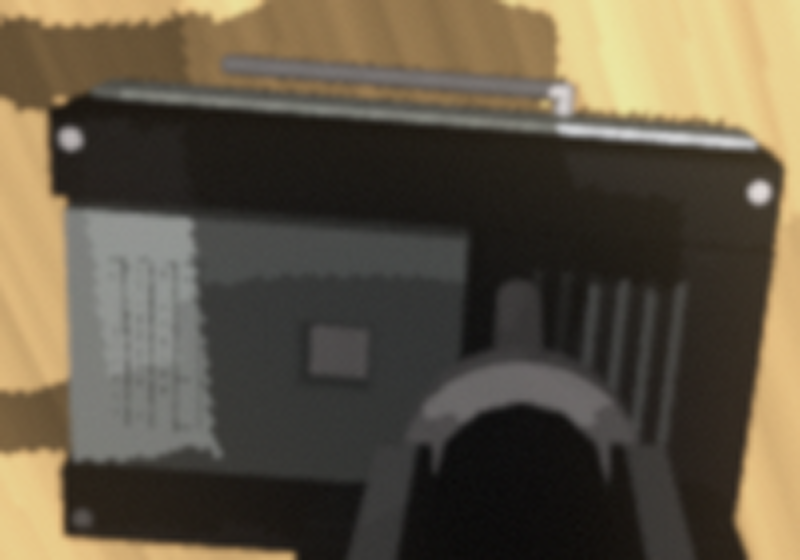

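```bash
cat >> h.py <<'E'
def rel(target):
    s=manip.state();R=cv2.Rodrigues(s['ee_rot'])[0];return R.T@(np.array(target)-s['tool_pos'])
E
python3 - <<'E'
from h import *
print(rel([.5367,-.160,.174]),manip.state()['tool_pos'],manip.state()['ee_rot'],onz('wrist',(255,192.5),.147))
E
```

```text
[-0.04983101 -0.05049012  0.06723876] [ 0.60063437 -0.12925395  0.24123473] [-2.55647100e+00 -1.82572554e+00  5.63507588e-05] [ 0.60055714 -0.13097235  0.147     ]
```

```bash
python3 - <<'E'
from h import *
np.set_printoptions(precision=4,suppress=True)
for p in((142.5,155),(314.5,168),(145.5,249.5)): print(onz('wrist',p,.062))
print(onz('wrist',(209.3,208),.06),onz('wrist',(254.7,193),.149))
print(rel([.537,-.1585,.174]))
E
```

```text
[ 0.4907 -0.0773  0.062 ]
[ 0.6625 -0.1514  0.062 ]
[ 0.4455 -0.1821  0.062 ]
[ 0.5361 -0.1582  0.06  ] [ 0.6004 -0.1307  0.149 ]
[-0.0483 -0.0507  0.0672]
```

Call:
{"fn": "arm_command", "kwargs": {"series": "1 -0.016 -0.017 0 0 0 2; 1 -0.032 -0.034 0 0 0 4; 1 -0.0483 -0.0507 0 0 0 4.4; 1 -0.0483 -0.0507 0.02 0 0 4.4; 1 -0.0483 -0.0507 0.045 0 0 4.4; 1 -0.0483 -0.0507 0.064 0 0 4.4; 1 -0.0483 -0.0507 0.064 0 0 4.4; 1 -0.0483 -0.0507 0.064 0 0 4.4"}}

```text
time_s: 6.8
tool_pos: [0.5367, -0.1587, 0.1771]
ee_rot: [-2.624, -1.725, 0.001]
wrist_force: [0.5, 0.1, -1.2]
grip_width: 0.263
```

Call:
{"fn": "arm_command", "kwargs": {"series": "1 0 0 0 0 0 0; 1 0 0 0 0 0 0; 1 0 0 0 0 0 0; 1 0 0 0 0 0 0; 1 0 0 0 0 0 0; 1 0 0 0 0 0 0; 1 0 0 0 0 0 0; 1 0 0 0 0 0 0"}}

```text
time_s: 7.47
tool_pos: [0.537, -0.1591, 0.1773]
ee_rot: [2.626, 1.725, 0.0]
wrist_force: [0.3, 0.8, -2.1]
grip_width: 0.266
```

```bash
python3 - <<'E'
from h import *
np.set_printoptions(precision=4,suppress=True)
s=manip.state();print(s['tool_pos'],s['ee_rot'],s['wrist_force'],s['qd'])
pic("wrist","w9",(150,120,320,250),4);pic("side","s9",(240,190,360,290),6);pic("scene","c9",(170,110,270,200),6)
E
```

```text
[ 0.537  -0.1591  0.1773] [2.6258 1.7247 0.0001] [ 0.3256  0.8416 -2.1073] [ 0.0003 -0.0003  0.0004  0.0004 -0.     -0.0004]
```

View pics/w9.png

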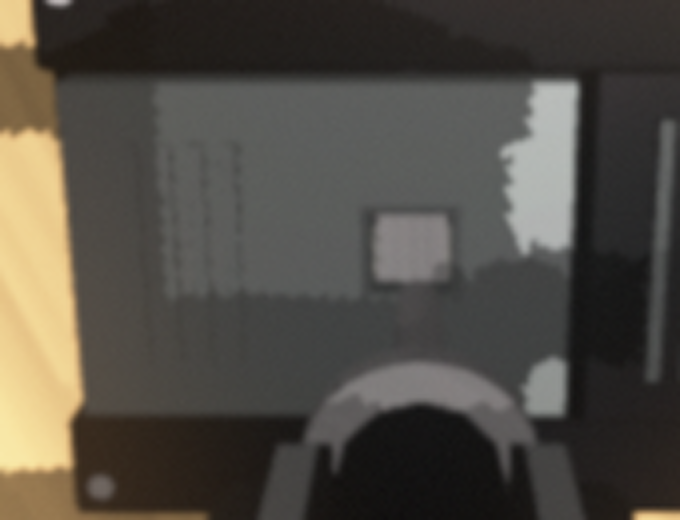

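View pics/s9.png

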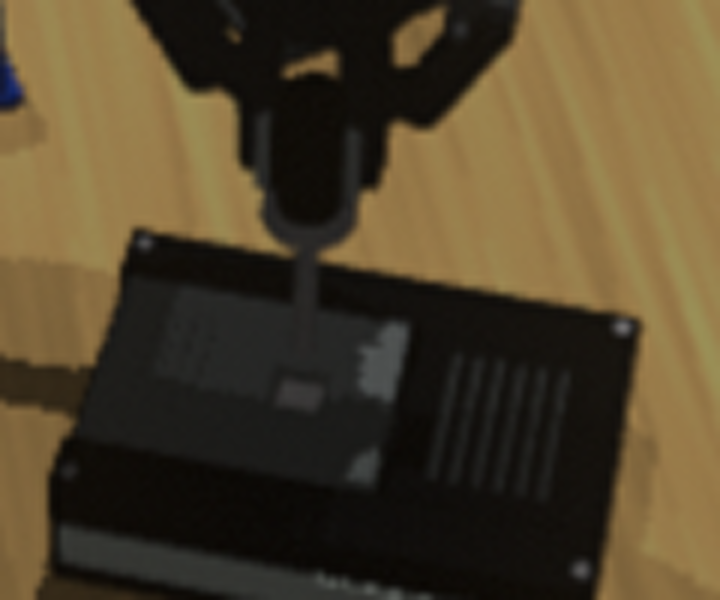

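View pics/c9.png

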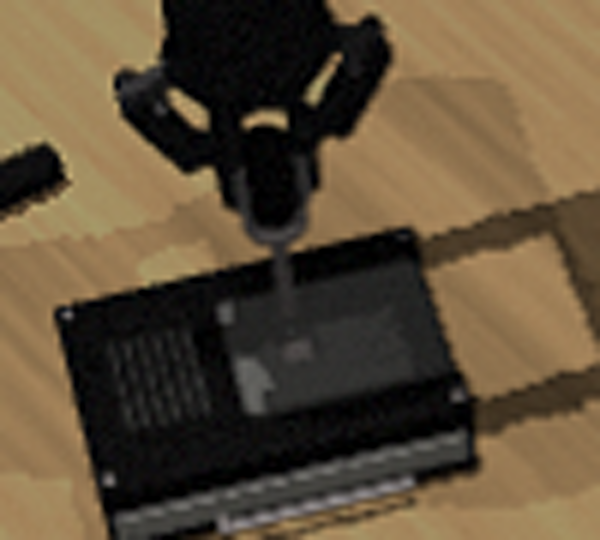

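```bash
python3 - <<'E'
from h import *
np.set_printoptions(precision=4,suppress=True)
X=[.537,-.1591,.0853]
for c,t,w in(('wrist',(253.8,187),(252.5,182.5)),('side',(291,248.7),(290,255.3)),('scene',(218,161.7),(219.4,168))):
    print(c,'tip pred',proj(c,X)[0],'obs',t,onz(c,t,.0853),'well',onz(c,w,.062))
    print(proj(c,[.537,-.1591,.064])[0])
E
```

```text
wrist tip pred [254.4614 191.4127] obs (253.8, 187) [ 0.538  -0.1554  0.0853] well [ 0.5358 -0.1576  0.062 ]
[254.4635 184.115 ]
side tip pred [290.1649 247.9998] obs (291, 248.7) [ 0.5384 -0.1614  0.0853] well [ 0.5369 -0.1607  0.062 ]
[289.9379 254.1723]
scene tip pred [218.3778 162.6483] obs (218, 161.7) [ 0.5356 -0.1629  0.0853] well [ 0.5379 -0.156   0.062 ]
[218.9717 166.8794]
```

Call:
{"fn": "arm_command", "kwargs": {"series": "1 0.0005 0 0.006 0 0 0; 1 0.001 0 0.012 0 0 0; 1 0.001 0 0.018 0 0 0; 1 0.001 0 0.024 0 0 0; 1 0.001 0 0.025 0 0 0; 1 0.001 0 0.025 0 0 0; 1 0.001 0 0.025 0 0 0; 1 0.001 0 0.025 0 0 0"}}

```text
time_s: 8.28
tool_pos: [0.5375, -0.1583, 0.1525]
ee_rot: [2.626, 1.725, 0.0]
wrist_force: [0.9, 0.4, -1.6]
grip_width: 0.264
```

```bash
python3 - <<'E'
from h import *
np.set_printoptions(precision=4,suppress=True)
s=manip.state();print(s['tool_pos'],s['wrist_force'],s['ft_torque'])
pic("wrist","w10",(150,120,320,250),4);pic("side","s10",(240,190,360,290),6);pic("scene","c10",(170,110,270,200),6)
E
```

```text
[ 0.5375 -0.1583  0.1525] [ 0.9491  0.3584 -1.6467] [ 0.0362 -0.0143 -0.0097]
```

View pics/w10.png

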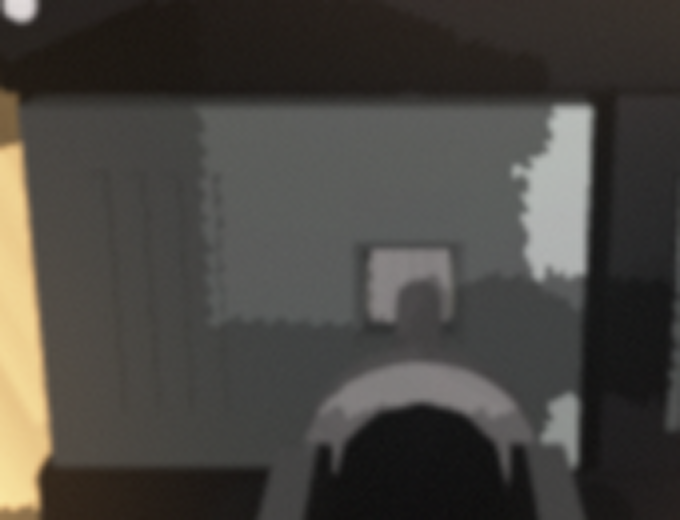

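View pics/s10.png

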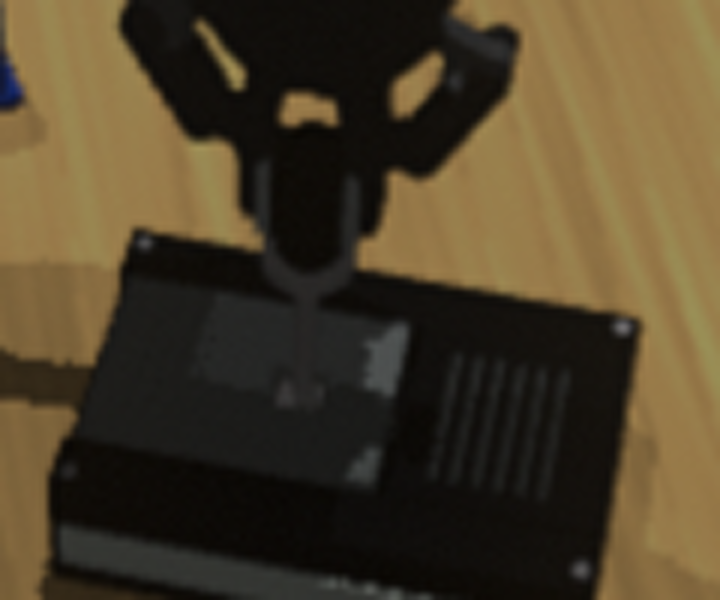

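View pics/c10.png

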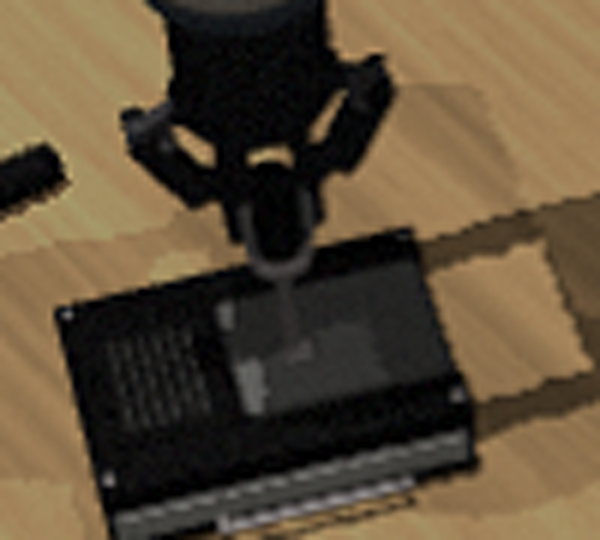

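Call:
{"fn": "arm_command", "kwargs": {"series": "1 0 0 0.002 0 0 0; 1 0 0 0.004 0 0 0; 1 0 0 0.006 0 0 0; 1 0 0 0.008 0 0 0; 1 0 0 0.0085 0 0 0; 1 0 0 0.0085 0 0 0; 1 0 0 0.0085 0 0 0; 1 0 0 0.0085 0 0 0"}}

```text
time_s: 9.1
tool_pos: [0.5374, -0.1582, 0.1439]
ee_rot: [2.626, 1.725, 0.0]
wrist_force: [0.5, -0.4, 2.4]
grip_width: 0.266
```

Call:
{"fn": "arm_command", "kwargs": {"series": "1 0 0 0.0005 0 0 0; 1 0 0 0.001 0 0 0; 1 0 0 0.0015 0 0 0; 1 0 0 0.002 0 0 0; 1 0 0 0.002 0 0 0; 1 0 0 0.002 0 0 0; 1 0 0 0.002 0 0 0; 1 0 0 0.002 0 0 0"}}

```text
time_s: 9.77
tool_pos: [0.5374, -0.1582, 0.1418]
ee_rot: [2.626, 1.725, 0.0]
wrist_force: [0.5, 0.0, 3.4]
grip_width: 0.267
```

```bash
python3 - <<'E'
from h import *
np.set_printoptions(precision=4,suppress=True)
for i in range(3):
    manip.camera('side');s=manip.state();print(s['tool_pos'],s['wrist_force'],s['ft_torque'])
E
```

```text
[ 0.5374 -0.1582  0.1418] [0.8553 0.2087 2.1733] [-0.1205 -0.2068  0.0396]
[ 0.5374 -0.1582  0.1418] [ 0.2772 -1.0548  3.0414] [-0.0796 -0.2103  0.0229]
[ 0.5374 -0.1582  0.1418] [ 0.5935 -0.8005  1.9531] [-0.0907 -0.2298 -0.027 ]
```

Call:
{"fn": "arm_command", "kwargs": {"series": "1 0 0 0.0005 0 0 0; 1 0 0 0.001 0 0 0; 1 0 0 0.001 0 0 0; 1 0 0 0.001 0 0 0; 1 0 0 0.001 0 0 0; 1 0 0 0.001 0 0 0; 1 0 0 0.001 0 0 0; 1 0 0 0.001 0 0 0"}}

```text
time_s: 10.58
tool_pos: [0.5374, -0.1582, 0.1409]
ee_rot: [2.626, 1.725, 0.0]
wrist_force: [-0.6, 0.4, 6.8]
grip_width: 0.268
```

```bash
python3 - <<'E'
from h import *
np.set_printoptions(precision=4,suppress=True)
for i in range(4):
    manip.camera('side');s=manip.state();print(s['tool_pos'],s['wrist_force'],s['ft_torque'])
E
```

```text
[ 0.5374 -0.1582  0.1409] [ 0.5361 -0.1935  6.1   ] [-0.0452 -0.1216 -0.0497]
[ 0.5375 -0.1582  0.1409] [0.8026 0.1435 7.0284] [-0.0814 -0.1173 -0.0048]
[ 0.5375 -0.1582  0.1409] [ 0.1384 -0.4905  6.0625] [-0.0326 -0.0542  0.0016]
[ 0.5374 -0.1582  0.1409] [ 0.4405 -0.6456  7.2546] [-0.1048 -0.0744  0.0582]
```

Call:
{"fn": "arm_command", "kwargs": {"series": "1 0 -0.003 0 0 0 0; 1 0 -0.006 0 0 0 0; 1 0 -0.010 0 0 0 0; 1 0 -0.014 0 0 0 0; 1 0 -0.018 0 0 0 0; 1 0 -0.022 0 0 0 0; 1 0 -0.026 0 0 0 0; 1 0 -0.030 0 0 0 0"}}

```text
time_s: 11.45
tool_pos: [0.51, -0.1463, 0.141]
ee_rot: [2.625, 1.724, 0.001]
wrist_force: [1.9, -0.8, 4.5]
grip_width: 0.265
```

```bash
python3 - <<'E'
from h import *
np.set_printoptions(precision=4,suppress=True)
pic("side","s11",(220,190,360,290),5)
s=manip.state();print(s['tool_pos'],s['wrist_force'],s['ft_torque'])
E
```

```text
[ 0.5092 -0.146   0.1409] [ 0.0487 -0.3472  6.2654] [-0.112  -0.2106 -0.0277]
```

View pics/s11.png

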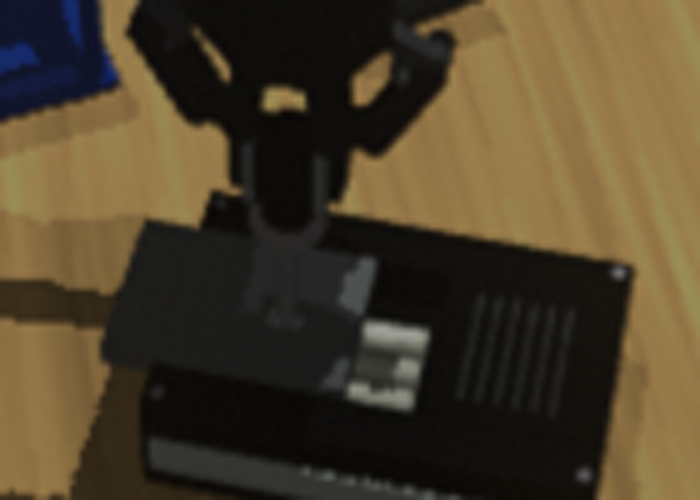

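Call:
{"fn": "arm_command", "kwargs": {"series": "1 0 -0.005 0 0 0 0; 1 0 -0.010 0 0 0 0; 1 0 -0.015 0 0 0 0; 1 0 -0.020 0 0 0 0; 1 0 -0.025 0 0 0 0; 1 0 -0.030 0 0 0 0; 1 0 -0.034 0 0 0 0; 1 0 -0.036 0 0 0 0"}}

```text
time_s: 12.17
tool_pos: [0.4767, -0.1319, 0.141]
ee_rot: [2.625, 1.724, 0.001]
wrist_force: [3.4, -1.4, 4.6]
grip_width: 0.264
```

```bash
python3 - <<'E'
from h import *
np.set_printoptions(precision=4,suppress=True)
pic("side","s12",(220,190,360,290),5)
for i in range(3):
    manip.camera('side')
    s=manip.state();print(s['tool_pos'],s['wrist_force'],s['ft_torque'])
print(np.linalg.norm(s['tool_pos'][:2]-[.5374,-.1582]))
E
```

```text
[ 0.4765 -0.1319  0.1409] [1.0414 0.5798 5.7075] [-0.1045 -0.2038 -0.0037]
[ 0.4766 -0.1319  0.1409] [ 0.6238 -0.7537  5.5205] [-0.0685 -0.1632  0.0071]
[ 0.4766 -0.1319  0.1409] [ 0.0802 -0.3614  7.2179] [-0.0568 -0.1297 -0.0019]
0.06626492497541675
```

View pics/s12.png

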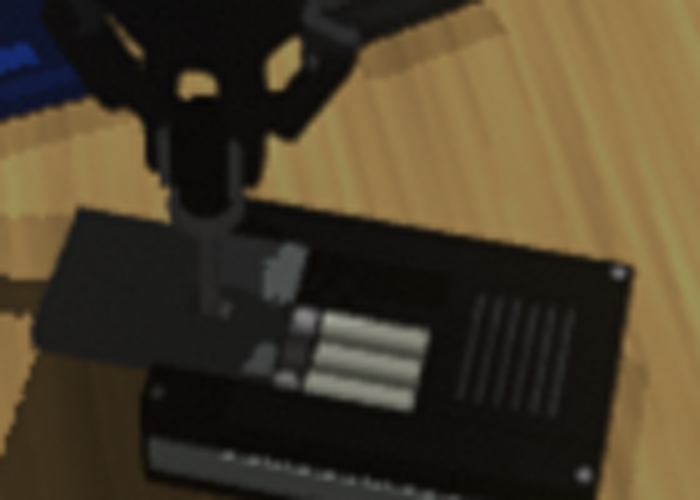

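Call:
{"fn": "arm_command", "kwargs": {"series": "1 0 -0.001 0 0 0 0; 1 0 -0.002 0 0 0 0; 1 0 -0.003 0 0 0 0; 1 0 -0.003 0 0 0 0; 1 0 -0.003 0 0 0 0; 1 0 -0.003 0 0 0 0; 1 0 -0.003 0 0 0 0; 1 0 -0.003 0 0 0 0"}}

```text
time_s: 13.03
tool_pos: [0.4743, -0.1309, 0.141]
ee_rot: [2.625, 1.724, 0.001]
wrist_force: [2.7, -1.4, 5.6]
grip_width: 0.262
```

```bash
python3 - <<'E'
from h import *
np.set_printoptions(precision=4,suppress=True)
for i in range(3):
    manip.camera('side')
    s=manip.state();print(s['tool_pos'],s['wrist_force'],s['ft_torque'])
print(np.linalg.norm(s['tool_pos'][:2]-[.5374,-.1582]))
pic("scene","c12",(170,110,290,200),6)
E
```

```text
[ 0.4743 -0.1309  0.141 ] [ 1.8002 -0.2595  6.4484] [-0.269  -0.6132  0.0177]
[ 0.4744 -0.1309  0.141 ] [ 3.9323 -0.6748  5.9732] [-0.1997 -0.6524  0.0262]
[ 0.4743 -0.1309  0.1409] [ 2.8529 -0.7002  6.4054] [-0.2521 -0.5884 -0.0015]
0.06869724498051327
```

View pics/c12.png

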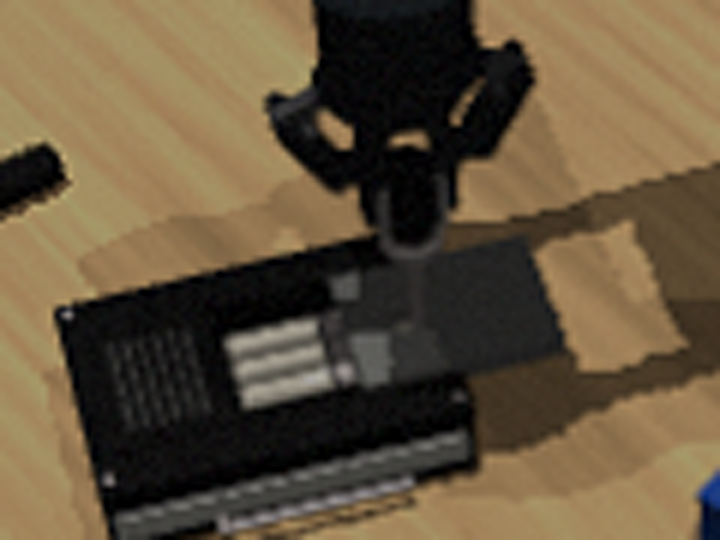

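Call:
{"fn": "arm_command", "kwargs": {"series": "1 0 -0.001 0 0 0 0; 1 0 -0.002 0 0 0 0; 1 0 -0.002 0 0 0 0; 1 0 -0.002 0 0 0 0; 1 0 -0.002 0 0 0 0; 1 0 -0.002 0 0 0 0; 1 0 -0.002 0 0 0 0; 1 0 -0.002 0 0 0 0"}}

```text
time_s: 13.9
tool_pos: [0.4735, -0.1306, 0.1411]
ee_rot: [2.624, 1.723, 0.003]
wrist_force: [6.7, -3.2, 1.3]
grip_width: 0.262
```

```bash
python3 - <<'E'
from h import *
np.set_printoptions(precision=4,suppress=True)
for i in range(3):
    manip.camera('side')
    s=manip.state();print(s['tool_pos'],s['wrist_force'],s['ft_torque'])
pic("wrist","w13")
E
```

```text
[ 0.4735 -0.1306  0.1411] [ 7.3235 -2.8225  1.4871] [-0.7345 -1.7719  0.0079]
[ 0.4735 -0.1306  0.1411] [ 6.7594 -3.3998  1.3344] [-0.7406 -1.8305  0.045 ]
[ 0.4735 -0.1305  0.1411] [ 7.0985 -2.6096  1.8986] [-0.7353 -1.7836 -0.0429]
```

View pics/w13.png

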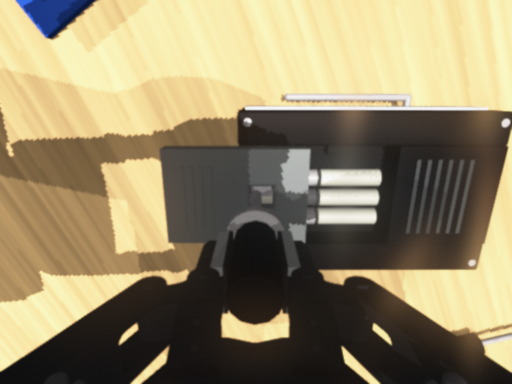

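Call:
{"fn": "arm_command", "kwargs": {"series": "1 0 0.001 -0.001 0 0 0; 1 0 0.002 -0.003 0 0 0; 1 0 0.002 -0.006 0 0 0; 1 0 0.002 -0.010 0 0 0; 1 0 0.005 -0.015 0 0 0; 1 0 0.006 -0.025 0 0 0; 1 0 0.006 -0.050 0 0 0; 1 0 0.006 -0.080 0 0 0"}}

```text
time_s: 14.77
tool_pos: [0.4759, -0.1317, 0.2204]
ee_rot: [-2.622, -1.722, 0.005]
wrist_force: [0.7, 0.1, -2.0]
grip_width: 0.267
```

Call:
{"fn": "arm_command", "kwargs": {"series": "1 0 0 -0.01 0 0 0; 1 0 0 -0.02 0 0 0; 1 0 0 -0.02 0 0 0; 1 0 0 -0.02 0 0 0; 1 0 0 -0.02 0 0 0; 1 0 0 -0.02 0 0 0; 1 0 0 -0.02 0 0 0; 1 0 0 -0.02 0 0 0"}}

```text
time_s: 15.43
tool_pos: [0.4774, -0.1323, 0.2402]
ee_rot: [-2.625, -1.724, 0.001]
wrist_force: [-0.5, 0.2, -1.0]
grip_width: 0.265
```

```bash
python3 - <<'E'
from h import *
np.set_printoptions(precision=4,suppress=True)
s=manip.state();print(s['tool_pos'],s['ee_rot'],s['wrist_force'],s['ft_torque'],s['qpos'])
pic("wrist","w14");pic("side","s14",(200,120,360,290),4)
print(rel([.602,.1175,.240]))
E
```

```text
[ 0.4774 -0.1323  0.2402] [-2.625  -1.7243  0.001 ] [-0.5133  0.1758 -0.9781] [-0.0149 -0.0197 -0.0808] [-0.3909  0.3027  1.6439 -0.      1.1962  0.0175]
[0.2787 0.015  0.0004]
```

View pics/w14.png

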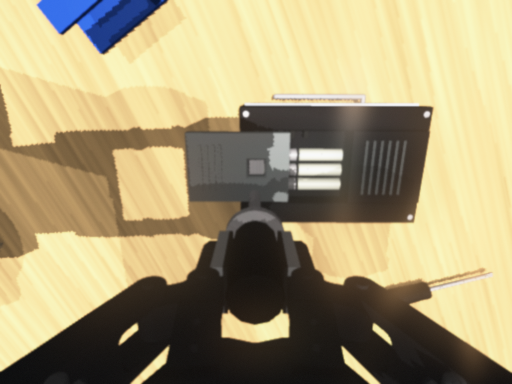

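View pics/s14.png

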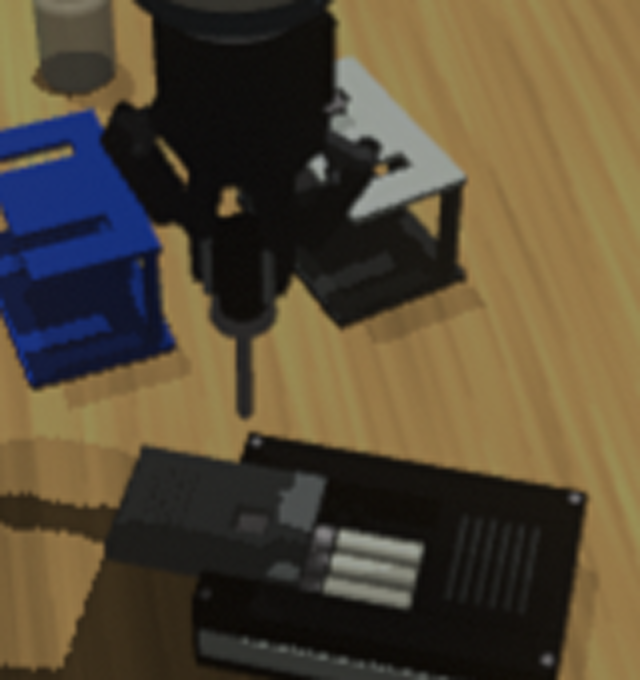

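```bash
python3 - <<'E'
from h import *
np.set_printoptions(precision=4,suppress=True)
for c,p in(('wrist',(257,167)),('side',(252/4+200,521/4+120))):
    w=onz(c,p,.062);print(w,np.linalg.norm(w[:2]-([.5364,-.158] if c=='wrist' else [.5369,-.1607])))
E
```

```text
[ 0.4802 -0.133   0.062 ] 0.06148789149002223
[ 0.48  -0.136  0.062] 0.06205148829925257
```

Call:
{"fn": "arm_command", "kwargs": {"series": "1 0.036 0.002 0 0 0 -5.3; 1 0.072 0.004 0 0 0 -10.6; 1 0.108 0.006 0 0 0 -15.9; 1 0.144 0.008 0 0 0 -21.2; 1 0.180 0.010 0 0 0 -26.5; 1 0.216 0.012 0 0 0 -31.8; 1 0.250 0.0135 0 0 0 -37.1; 1 0.2787 0.015 0 0 0 -42.3"}}

```text
time_s: 16.2
tool_pos: [0.6028, 0.1198, 0.2405]
ee_rot: [-1.819, -2.561, -0.0]
wrist_force: [0.4, -0.3, -1.8]
grip_width: 0.267
```

Call:
{"fn": "arm_command", "kwargs": {"series": "1 0 0 0 0 0 0; 1 0 0 0 0 0 0; 1 0 0 0 0 0 0; 1 0 0 0 0 0 0; 1 0 0 0 0 0 0; 1 0 0 0 0 0 0; 1 0 0 0 0 0 0; 1 0 0 0 0 0 0"}}

```text
time_s: 16.87
tool_pos: [0.6021, 0.117, 0.2409]
ee_rot: [1.827, 2.555, 0.0]
wrist_force: [-0.5, -0.5, -0.6]
grip_width: 0.266
```

```bash
python3 - <<'E'
from h import *
np.set_printoptions(precision=4,suppress=True)
s=manip.state();print(s['tool_pos'],s['ee_rot'],s['wrist_force'])
pic("wrist","w15",(160,60,360,260),3);pic("side","s15",(220,50,340,200),5);pic("scene","c15",(210,150,330,260),5)
print(rel([.602,.1175,.240]))
for c in('side','scene','wrist'):print(c,proj(c,[s['tool_pos']-[0,0,.092],[.602,.1165,.095]]))
E
```

```text
[0.6021 0.117  0.2409] [1.8275 2.5553 0.0001] [-0.485  -0.5185 -0.6067]
[ 0.0002 -0.0001  0.0008]
side [[293.8884 145.4158]
 [293.3012 161.8808]]
scene [[258.3263 220.738 ]
 [258.5919 230.7457]]
wrist [[254.5793 191.5804]
 [254.2251 175.3923]]
```

View pics/w15.png

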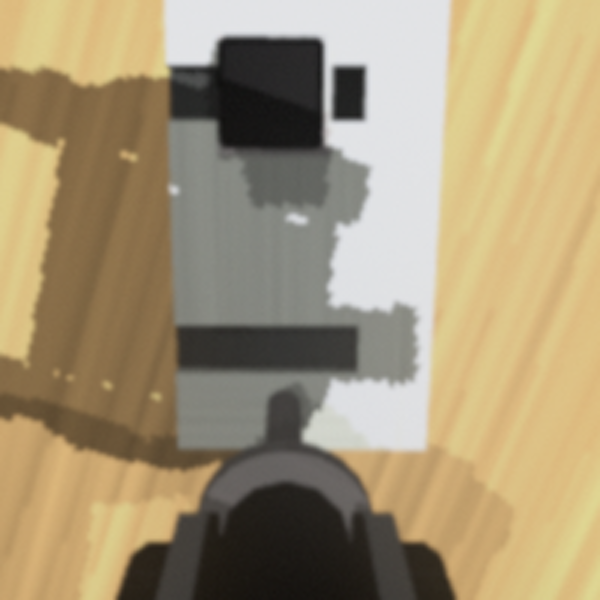

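View pics/s15.png

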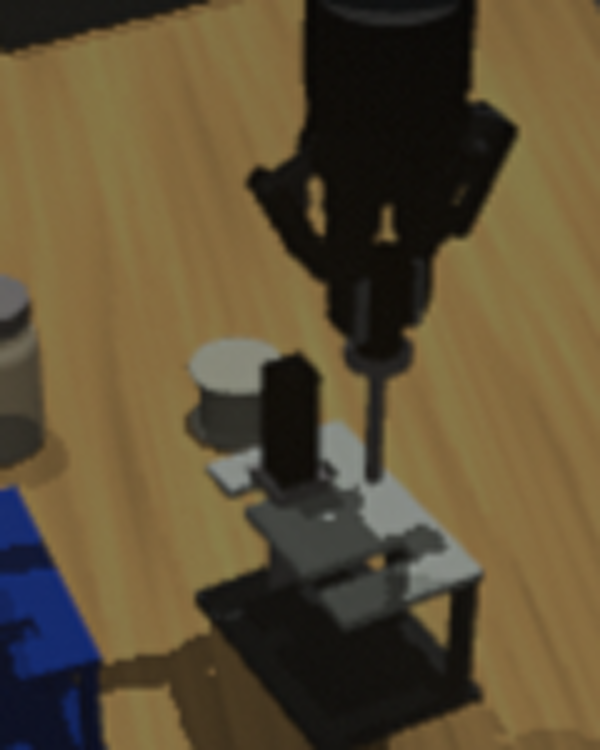

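View pics/c15.png

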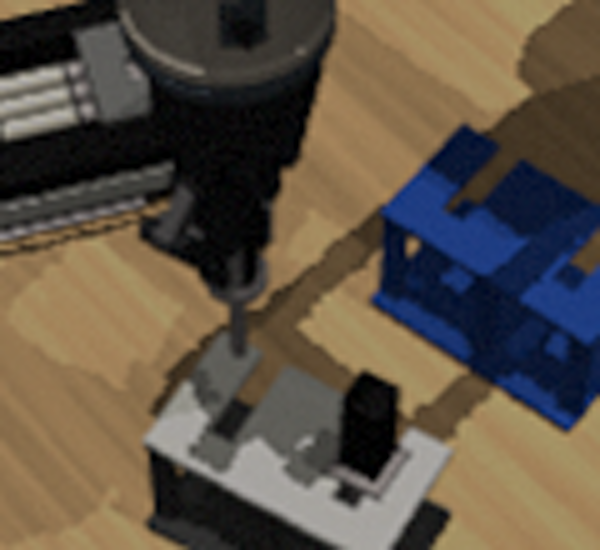

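Call:
{"fn": "arm_command", "kwargs": {"series": "1 0.0005 0 0.012 0 0 0; 1 0.0005 0 0.024 0 0 0; 1 0.0005 0 0.036 0 0 0; 1 0.0005 0 0.044 0 0 0; 1 0.0005 0 0.050 0 0 0; 1 0.0005 0 0.056 0 0 0; 1 0.0005 0 0.060 0 0 0; 1 0.0005 0 0.060 0 0 0"}}

```text
time_s: 17.68
tool_pos: [0.6018, 0.1179, 0.1802]
ee_rot: [-1.826, -2.555, 0.001]
wrist_force: [-0.7, -0.6, -1.5]
grip_width: 0.267
```

```bash
python3 - <<'E'
from h import *
np.set_printoptions(precision=4,suppress=True)
manip.camera('side')
s=manip.state();print(s['tool_pos'],s['ee_rot'],s['wrist_force'],rel([.602,.1175,.1127]))
pic("wrist","w16",(160,60,360,260),3)
E
```

```text
[0.602  0.1179 0.1807] [-1.8265 -2.5558  0.0002] [ 0.3549 -0.1517 -0.2623] [-0.0004 -0.0001  0.068 ]
```

View pics/w16.png

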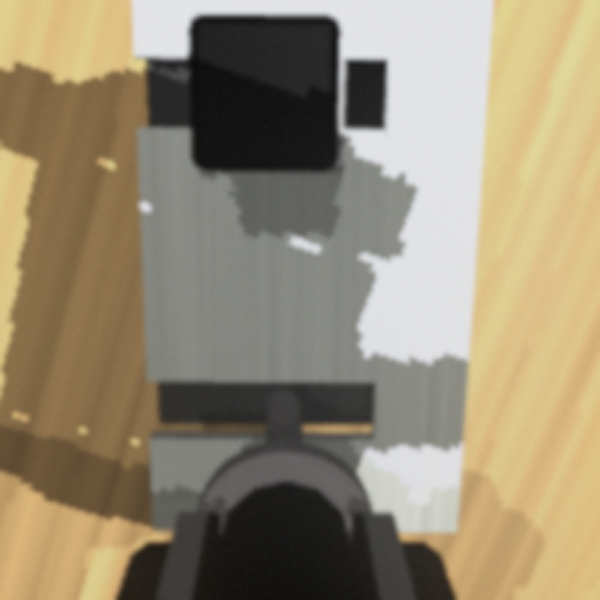

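Call:
{"fn": "arm_command", "kwargs": {"series": "1 -0.0004 0 0.012 0 0 0; 1 -0.0004 0 0.024 0 0 0; 1 -0.0004 0 0.036 0 0 0; 1 -0.0004 0 0.048 0 0 0; 1 -0.0004 0 0.056 0 0 0; 1 -0.0004 0 0.062 0 0 0; 1 -0.0004 0 0.066 0 0 0; 1 -0.0004 0 0.066 0 0 0"}}

```text
time_s: 18.45
tool_pos: [0.602, 0.1175, 0.1144]
ee_rot: [-1.826, -2.556, 0.001]
wrist_force: [-0.6, -0.6, -1.6]
grip_width: 0.268
```

```bash
python3 - <<'E'
from h import *
np.set_printoptions(precision=4,suppress=True)
for i in range(3):
    manip.camera('side');s=manip.state();print(s['tool_pos'],s['wrist_force'])
pic("side","s17",(220,50,340,200),5)
E
```

```text
[0.6022 0.1175 0.1149] [-0.8437  0.1242 -1.3232]
[0.6024 0.1176 0.1152] [-0.0978  0.3565 -1.3213]
[0.6025 0.1176 0.1153] [ 0.1036  0.0946 -0.9652]
```

View pics/s17.png

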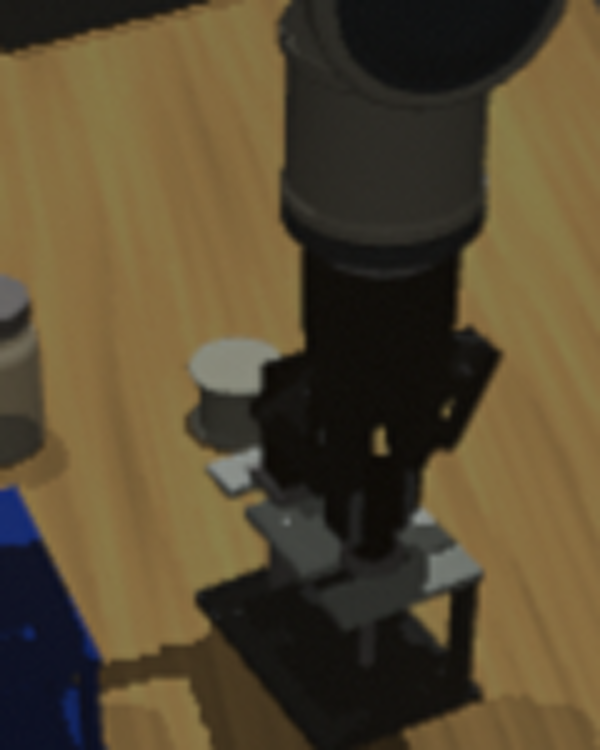

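Not seated yet; lower in fine steps until contact shows.

Call:
{"fn": "arm_command", "kwargs": {"series": "1 0 0 0.0005 0 0 0; 1 0 0 0.001 0 0 0; 1 0 0 0.0015 0 0 0; 1 0 0 0.002 0 0 0; 1 0 0 0.0025 0 0 0; 1 0 0 0.0025 0 0 0; 1 0 0 0.0025 0 0 0; 1 0 0 0.0025 0 0 0"}}

```text
time_s: 19.32
tool_pos: [0.6021, 0.1176, 0.1123]
ee_rot: [1.826, 2.556, 0.0]
wrist_force: [0.6, -0.2, -0.9]
grip_width: 0.264
```

```bash
python3 - <<'E'
from h import *
np.set_printoptions(precision=4,suppress=True)
for i in range(3):
    manip.camera('side');s=manip.state();print(s['tool_pos'],s['wrist_force'])
E
```

```text
[0.6021 0.1175 0.1123] [-0.5155 -0.4081 -0.8216]
[0.6021 0.1175 0.1123] [ 0.8323 -0.3165 -0.5068]
[0.6021 0.1175 0.1123] [-0.9001 -0.3628 -1.2907]
```

Call:
{"fn": "arm_command", "kwargs": {"series": "1 0 0 0.0003 0 0 0; 1 0 0 0.0006 0 0 0; 1 0 0 0.0009 0 0 0; 1 0 0 0.0012 0 0 0; 1 0 0 0.0012 0 0 0; 1 0 0 0.0012 0 0 0; 1 0 0 0.0012 0 0 0; 1 0 0 0.0012 0 0 0"}}

```text
time_s: 20.13
tool_pos: [0.6022, 0.1175, 0.1122]
ee_rot: [1.826, 2.556, 0.001]
wrist_force: [-6.5, -0.5, 16.3]
grip_width: 0.268
```

```bash
python3 - <<'E'
from h import *
np.set_printoptions(precision=4,suppress=True)
for i in range(3):
    manip.camera('side');s=manip.state();print(s['tool_pos'],s['wrist_force'])
E
```

```text
[0.6022 0.1175 0.1121] [-5.2557 -1.6992 16.5729]
[0.6022 0.1175 0.1121] [-5.1375 -0.6387 16.7759]
[0.6022 0.1176 0.1122] [-5.6633 -0.8744 16.9649]
```

Call:
{"fn": "arm_command", "kwargs": {"series": "1 0 0 -0.001 0 0 0; 1 0 0 -0.001 0 0 0; 0.2 0 0 -0.001 0 0 0; -0.5 0 0 -0.001 0 0 0; -1 0 0 -0.001 0 0 0; -1 0 0 -0.001 0 0 0; -1 0 0 -0.001 0 0 0; -1 0 0 -0.001 0 0 0"}}

```text
time_s: 20.95
tool_pos: [0.6021, 0.1175, 0.112]
ee_rot: [1.826, 2.556, -0.0]
wrist_force: [-0.1, 0.4, -0.6]
grip_width: 1.001
```

Call:
{"fn": "arm_command", "kwargs": {"series": "-1 0 0 0 0 0 0; -1 0 0 0 0 0 0; -1 0 0 -0.01 0 0 0; -1 0 0 -0.03 0 0 0; -1 0 0 -0.06 0 0 0; -1 0 0 -0.09 0 0 0; -1 0 0 -0.12 0 0 0; -1 0 0 -0.12 0 0 0"}}

```text
time_s: 21.62
tool_pos: [0.6046, 0.1178, 0.2388]
ee_rot: [1.823, 2.551, 0.009]
wrist_force: [0.3, 1.2, 1.4]
grip_width: 1.001
```

```bash
python3 - <<'E'
from h import *
np.set_printoptions(precision=4,suppress=True)
for i in range(3): manip.camera('side')
s=manip.state();print(s['tool_pos'],s['wrist_force'],s['grip_width'],s['time_s'],s['qd'])
pic("wrist","w18",(160,20,360,220),3);pic("side","s18",(200,110,380,320),4)
E
```

```text
[0.602  0.1175 0.2325] [-1.1614  0.686  -0.5646] 1.0025157085252216 21.7667 [-0.0005  0.0218  0.0216  0.0004 -0.0052  0.0002]
```

View pics/w18.png

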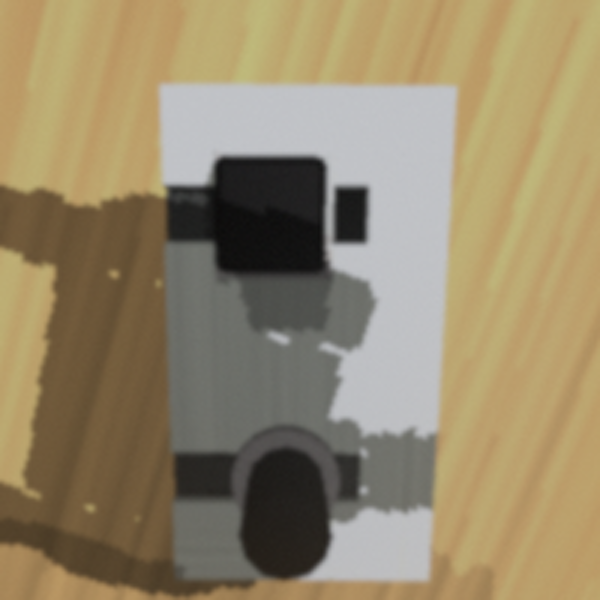

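View pics/s18.png

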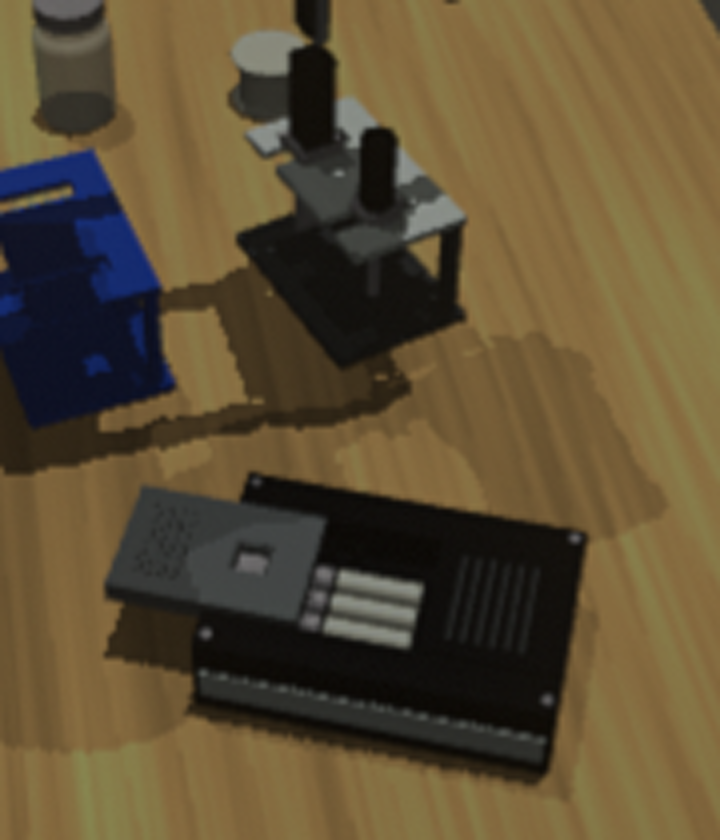

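The pictures show the pin tool hanging upright in its slot (wrist crop, about (285,480)). The door is fully out with the button up (side crop, about (252,560)), and the gripper is clear. I'm handing the job in.

```bash
python3 - <<'E'
from h import *
print(manip.close_job())
E
```

```text
the job is handed in; nothing more can be done
None
```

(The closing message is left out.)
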